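Unload the indexing fixture and hold its index plunger out

ROBOT

A 7-joint arm with a two-finger parallel gripper is mounted at the origin on the work surface. World frame = base frame: x ahead of the robot, y to its left, z up, the work surface at z = 0. Lengths are in m, angles in rad, forces in N, time in s.
With the tool pointing down it reaches from about 0.375 to 0.925 m from the base axis. Payload 3.1 kg.
Tool frame: the origin (TCP) lies midway between the tips of the shut fingers; the grasp point (between the pads) lies 19 mm behind it; z points along the fingers, y is the line along which they close (so a half turn about z gives the same grasp; the last joint's range is limited). The gripper opens to 85 mm and grips with 20 to 120 N. Pads are 22 mm wide; open, the fingers measure 114 mm over their backs; the gripper's body (76 mm by 85 mm) begins 54 mm behind the grasp point. The pads swing forward as they close: fully open they stand 13 mm farther back than shut.
Start: joints at [1.189, 0.383, 0.044, 1.598, -0.018, 1.161, -0.05], TCP at [0.182, -0.624, 0.231] pointing down, gripper open.
Joint ranges: [-2.61, 2.61], [-0.41, 2.15], [-1.48, 1.57], [0, 2.5], [-1.57, 4.71], [0.05, 1.97], [-2.85, 2.85]. Speed limits (rad/s): [2.79, 2.79, 3.14, 3.14, 3.14, 3.14, 3.14].

INTERFACE

Orientations are given as a rotation vector (axis times angle).
In Python, from bench import monitor, camera, finish_job, recognise, landmark_of gives the robot as it stands.
- The arm moves only by the shell command python3 -m handwheel 'ROWS'. ROWS is JSON, a list of rows, each an object with "turn": the turn, a rotation vector about the tool's x, y, z in degrees, a list of three; "xyz": the shift along the tool's x, y, z in m, a list of three; "jaw": the opening, from 0 (shut) to 1 (fully open). A call has 1 to 20 rows; each row shifts and turns the commanded pose from where the row before left it, along the tool's axes as they then stand; what a row does not reach is not made up. A row lasts 1/8 s, in which the tool goes at most 62.5 mm and 10.7 degrees, less where a joint would pass 70% of its speed; a pose out of reach is approached as far as the arm can. A call with a gripper value outside its range is refused whole. The fingers move at their own pace and stop on an object; the grip force is fixed at half the most. Time passes only in rows, so rows that do not move let the fingers close. It gives the time, the measured TCP pose, the force, the opening and the grip force at its end, in the units of the state.
- monitor.get_obs(): the state, without advancing time (a new reading comes with each control period).
- camera(name): name is "side" or "top"; returns a dict with "frame" (384x512x3 uint8, blue, green, red), "z_map" (384x512 float32, m along the optical axis (not along the pixel's ray), 0 where there is no reading), "fx", "fy", "cx", "cy" (pixels), "R" (3x3) and "t" (3): a world point X has camera coordinates R X + t. Camera axes: x right, y down, z forward; pixel columns grow to the right and rows downward; lengths in m; the calibration is good to about 2 mm. A picture is of the moment at which its call begins.
- finish_job(): hands the job in; it is judged then, once.
Trained networks look in a picture, given as the dict that the camera call returned (one of the last four; its "shot" number tells which), for a name from the list of things; names that differ only in an ending like _2 or _b are one class to them, and where a whole thing is asked for, a point or a joint stands for the part that bears it (a point fixed in the world has none). Each returns a list of dicts, best first, with "confidence" (0 to 1); they miss things now and then, are a little off and sometimes report something else, mostly with a low value. They report only what shows in the picture. A call takes as long as a camera call. They do not tell look-alikes from the thing itself.
- recognise(query, picture): "box" ([left, top, width, height] in pixels, round what is visible of it).
- landmark_of(query, picture): "at" ([column, row] in pixels: a listed point, or the origin of a listed thing).
The state is a dict: "clock": time; "joint_pos": joint angles; "joint_velocities": joint speeds; "joint_efforts": joint torques, N m; "tcp_pos": TCP position; "eef_rot": TCP orientation; "wrist_force": force on the tool from outside, world axes, zero at the start; "torque": the same for the moment, N m; "gripper_width": opening from 0.0 (shut) to 1.0 (fully open); "grasp_force": force on a finger pad.
Only numpy, scipy, OpenCV 4.12 (cv2) and the standard library are available. Lean on these libraries where they do the work, as an engineer would, in place of code of your own. Each camera call takes 0.05 s, during which the arm holds its last target. There are 200 camera calls.

TASK

On the bench's indexing fixture, push the upright thumb plate of the ejector slide all the way so that the spacer held in the nest is pushed out and lies flat in the catch tray, and let the slide spring back. Only when the spacer is out, take the index plunger by its knob, pull it fully up against its spring so that the pin is clear of its hole in the dial, and finish while still holding it up with the gripper (do not let go). Leave everything else on the bench where it is.

Things in the scene. Friction and masses are not known exactly. Their poses are not given: they have to be found in the camera images.
- fixture: Grey cast indexing fixture bolted to the bench; origin on the bench, at yaw 0 x points away from the robot, y left, z up. F below means mm in this frame. Base plate 200 x 290 x 18, centred at F x 10, y -10. On it a round steel dial, 140 across, axis at F x 0, y 40, top at z 40, with a ring of index holes; it carries the nest.
- nest (a point): Middle of the floor at the open end of the dark steel nest (F -18, -34, 46), axes as the fixture's. The nest is a channel along y from here to F y 56, 35 wide inside, 47 outside, walls up to F z 61.5. Two keeper lips (F z 61.5 to 64.5, y -34 to 12, gap 24) cover the spacer's edges: it cannot be lifted out, only slid out towards -y into the tray.
- spacer: Loose aluminium flange spacer, 32 (x) x 36 (y) x 14 mm, about 50 g, with a dark bore in its top; at the start it lies in the nest under the keeper lips, in front of the slide's pusher. Origin at the centre of its underside; starts at about x -18, y -12.5, z 46 in F.
- catch_tray (a point): Centre of the floor of the steel catch tray at the nest's open end (F x -18, y -80, z 42); axes as the fixture's. Inside 76 (x) x 91 (y) mm, walls 15 mm high on three sides, floor 4 mm below the nest's floor.
- ejector (a joint): Travel of the ejector slide in m: 0 sprung back (rest), 0.050 fully pressed. It moves along the fixture's -y axis. Spring about 4 N at rest, 10 N fully pressed; it springs back by itself when released. The pusher takes the spacer along; the spacer has left the nest completely at about 0.041.
- thumb_plate (a point): Centre of the face to press (the +y side) of the ejector's upright steel thumb plate, which stands up above the nest: 30 wide (x), 28 high (z 67 to 95 in F, this point at z 81), 6 thick. At rest it is at F x -18, y 26; press it towards fixture -y by 50 mm. Free space behind it (towards +y) above z 62.
- plunger (a joint): Travel of the index plunger in m: 0 seated in its hole in the dial, 0.016 fully pulled up against its stop. Moves straight up (fixture z). Spring about 7 N seated, 13 N fully up; it snaps back if let go and has no latch.
- knob (a point): Centre of the black cylindrical knob of the index plunger, 28 mm diameter, 26 mm high, at F x 52, y 40, z 107 when seated; it rises with the plunger. Grip it from above. Below it is the fixed arm that carries the plunger (F x 38 to 96, y 23 to 57, top z 78; collar 22 across up to z 84; post at x 76 to 96): keep the fingertips above these.
- plunger_tip (a point): Lower end of the plunger's 8 mm pin; seated it is 10 mm below the dial's top, fully up 6 mm above it.
- seat_hole (a point): Mouth of the plunger's hole at the dial's top face (F x 52, y 40, z 40), axes as the fixture's.
- lock_nut: Bystander, leave alone: steel ring nut, 26 mm across, 10 mm thick, lying on the fixture's base plate; origin under its centre.
- spark_plug: Bystander, leave alone: small white spark plug standing on the fixture's base plate, 22 mm across, 50 mm tall; origin under its centre.
- screwdriver: Bystander, leave alone: screwdriver with orange handle, 180 mm long, lying on the bench on the robot's side of the fixture; origin on the bench at about its middle.
- wrench: Bystander, leave alone: steel wrench, 180 mm long, lying on the bench on the left. Origin at about its middle.
- hammer: Bystander, leave alone: hammer with wooden handle, 280 mm long, lying on the bench on the right. Origin at about its middle.
- spray_can: Bystander, leave alone: spray can, 54 mm across, 170 mm tall, standing on the bench at the back left; origin under its centre.
- grease_jar: Bystander, leave alone: white jar, 66 mm across, 70 mm tall, standing on the bench at the back right; origin under its centre.
Things that resemble listed ones, but are neither listed nor needed, are in the scene too. What is meant by the spacer is not green or yellow, and is the smaller of those in its own colour.

How it is judged:
By the outcome, as a careful person would: the job done as asked, in the order asked, and still so for the second after the job is handed in, while the arm keeps its last pose, push and grip.
It also fails if it takes over 43 s, if anything falls off the work surface, if the arm or the gripper's body presses on something with over 40 N, if the wrist force passes 120 N, or if a joint passes its speed limit or range.

## Working session

There is one attempt and no reset: what is moved stays moved. The work goes in short steps, Python scripts to look and compute and a shell command to move; the robot and the scene stay as the last step left them, time stands still between calls to the robot, and variables do not carry over. Pictures are saved under pics/ and viewed, at most 10 in all, crops included, and the job is handed in when it is done.

```bash
mkdir -p pics
cat > h.py <<'E'
import numpy as np, cv2
from bench import monitor, camera, recognise, landmark_of
def K(p): return np.array([[p["fx"],0,p["cx"]],[0,p["fy"],p["cy"]],[0,0,1]])
def P(p): return K(p)@np.c_[np.array(p["R"]),np.array(p["t"])]
def tri(ps,uvs):
    X=cv2.triangulatePoints(P(ps[0]),P(ps[1]),*[np.array(u,float).reshape(2,1) for u in uvs])
    return (X[:3]/X[3]).ravel()
def back(p,uv,z=None):
    c=int(round(uv[0]));r=int(round(uv[1]))
    if z is None:
        w=p["z_map"][max(r-1,0):r+2,max(c-1,0):c+2]; w=w[w>0]
        if not len(w): return None
        z=np.median(w)
    return np.array(p["R"]).T@(np.linalg.inv(K(p))@[uv[0],uv[1],1]*z-np.array(p["t"]))
def proj(p,X):
    x=P(p)@np.r_[X,1]; return x[:2]/x[2]
E
python3 - <<'E'
from h import *
np.set_printoptions(precision=4,suppress=True)
o=monitor.get_obs();print(o["clock"],o["tcp_pos"],o["eef_rot"],o["wrist_force"])
ps=[camera("side"),camera("top")]
for n,p in zip(("side","top"),ps):
    cv2.imwrite(f"pics/{n}0.png",p["frame"]); print(n,-np.array(p["R"]).T@p["t"])
for q in ["knob","thumb_plate","nest","catch_tray","spacer","fixture","seat_hole","lock_nut","spark_plug","plunger_tip"]:
    L=[landmark_of(q,p) for p in ps]
    for n,p,l in zip("st",ps,L):
        for d in l[:3]: print(q,n,np.round(d["at"],1),round(d["confidence"],2),back(p,d["at"]))
    if L[0] and L[1]: print("   tri",tri(ps,[L[0][0]["at"],L[1][0]["at"]]))
E
```

```text
0.0 [ 0.1817 -0.6231  0.2299] [-3.1074 -0.444   0.0008] [ 0.8722 -0.1783  0.04  ]
side [ 0.077  -0.4731  0.8772]
top [0.3738 0.0174 1.2476]
knob s [258.9 172.8] 0.49 [0.6079 0.0461 0.1168]
knob t [154.2 173.3] 0.74 [0.6397 0.3473 0.0885]
knob t [247.9 177.9] 0.6 [0.6134 0.0503 0.1191]
   tri [ 0.8147  0.3892 -0.2881]
thumb_plate s [262.5 173.4] 0.62 [0.6125 0.0368 0.1179]
thumb_plate s [248.2 196.4] 0.46 [0.5425 0.0203 0.0922]
thumb_plate s [400.  276.8] 0.17 [ 0.6603 -0.3872  0.0379]
thumb_plate t [255.4 197.2] 0.39 [0.5642 0.0289 0.0504]
   tri [0.562  0.0148 0.1666]
nest s [261.9 216.8] 0.83 [ 0.5457 -0.0293  0.0466]
nest s [248.6 195.2] 0.28 [0.5469 0.0235 0.0909]
nest t [277.6 199.1] 0.81 [ 0.5583 -0.0429  0.0407]
nest t [286.1 199.3] 0.39 [ 0.5574 -0.0704  0.04  ]
   tri [ 0.5491 -0.0371  0.0536]
catch_tray s [275.3 225.2] 0.66 [ 0.5551 -0.0707  0.0397]
spacer s [229.2 283.8] 0.73 [ 0.3582 -0.1044  0.0191]
spacer s [195.1 252.5] 0.68 [0.3554 0.0247 0.0171]
spacer s [257.4 205.8] 0.6 [ 0.5562 -0.0012  0.0599]
spacer t [295.1 261.6] 0.7 [ 0.3581 -0.0953  0.0178]
spacer t [254.8 2
[... 317 characters left out ...]
.6064 0.0501 0.1089]
fixture t [281.  169.7] 0.47 [ 0.6611 -0.0577  0.0179]
   tri [ 0.5649 -0.0041  0.014 ]
seat_hole s [260.9 189.8] 0.55 [0.6168 0.0454 0.0406]
seat_hole s [222.1 241.3] 0.48 [0.4278 0.0013 0.0187]
seat_hole t [249.5 178.7] 0.92 [0.6106 0.0454 0.1204]
   tri [0.6263 0.0498 0.0307]
lock_nut s [293.9 207.6] 0.47 [ 0.6469 -0.0571  0.0237]
lock_nut t [280.2 170.5] 0.36 [ 0.657  -0.0546  0.0238]
   tri [ 0.6569 -0.0533  0.0128]
spark_plug s [311.5 215.7] 0.64 [ 0.6598 -0.111   0.0245]
spark_plug s [142.1 158.3] 0.26 [0.4617 0.4351 0.0022]
plunger_tip s [260.4 190.5] 0.44 [0.6151 0.0457 0.0387]
plunger_tip t [251.2 176.2] 0.67 [0.6185 0.0401 0.1196]
   tri [0.6301 0.0476 0.0285]
```

Run:
```python
import cv2
a=cv2.imread("pics/side0.png");b=cv2.imread("pics/top0.png")
cv2.imwrite("pics/side0c.png",cv2.resize(a[120:300,160:400],(800,600),interpolation=3))
cv2.imwrite("pics/top0c.png",cv2.resize(b[120:285,180:400],(800,600),interpolation=3))
```

```text
(no output)
```

View pics/side0c.png

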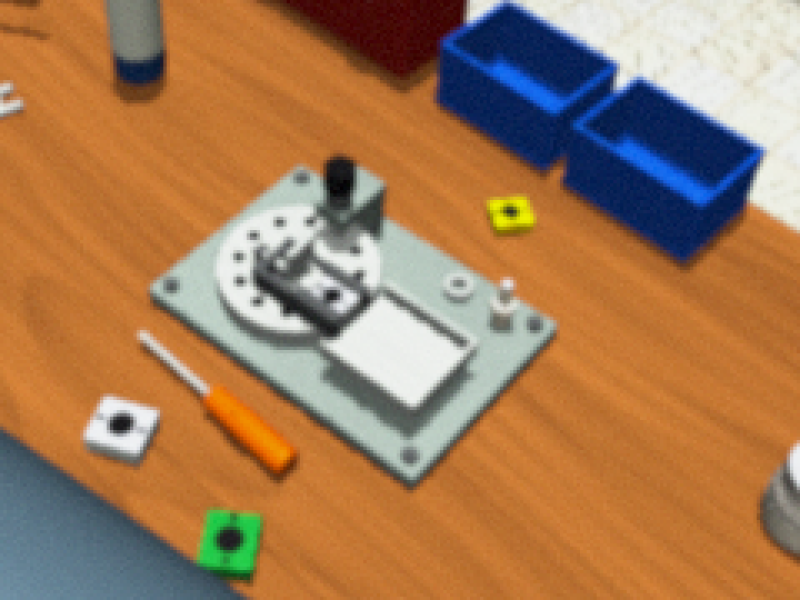

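View pics/top0c.png

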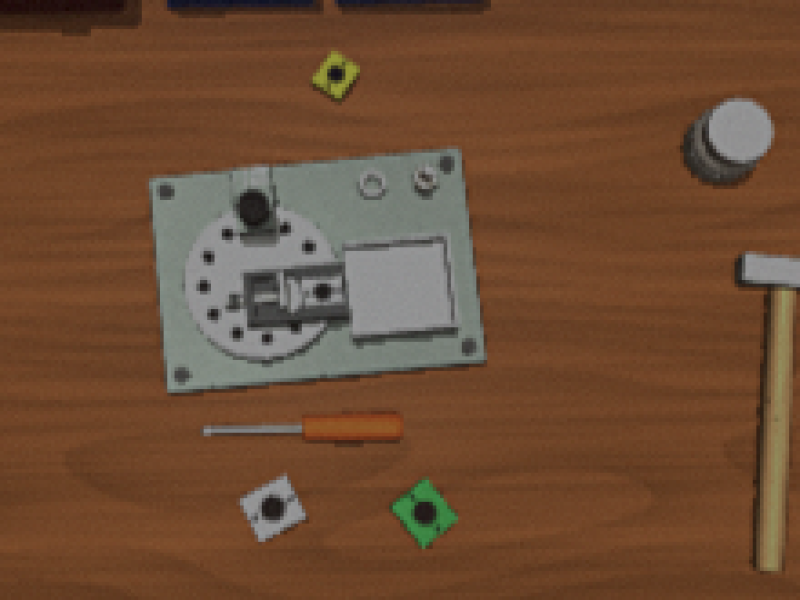

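The pictures show the fixture at about +5° yaw. The knob is at side crop (340,175) and top crop (253,208). The thumb plate is at top crop (290,290), the in-nest spacer bore at (322,290), and the tray to its right at (398,288). Next I fit the fixture pose from the plate outline in both views and check it against the knob.

```bash
cat > fit.py <<'E'
from h import *
np.set_printoptions(precision=4,suppress=True)
def cloud(p):
    v,u=np.mgrid[0:384,0:512]; z=p["z_map"]
    d=np.stack([(u-p["cx"])/p["fx"]*z,(v-p["cy"])/p["fy"]*z,z],-1)
    W=(d-np.array(p["t"]))@np.array(p["R"]); W[z<=0]=9; return W
if __name__=="__main__":
  for n in ("side","top"):
    p=camera(n);W=cloud(p)
    A=(abs(W[...,0]-.57)<.16)&(abs(W[...,1])<.25)
    hsv=cv2.cvtColor(p["frame"],cv2.COLOR_BGR2HSV)
    m=A&(W[...,2]>.010)&(W[...,2]<.15)&(hsv[...,1]<110)
    k,lab,st,_=cv2.connectedComponentsWithStats(m.astype(np.uint8)); i=1+np.argmax(st[1:,4])
    pts=W[(lab==i)&(W[...,2]<.025)][:,:2].astype(np.float32)*1000
    (c,s,a)=cv2.minAreaRect(pts); a=a if abs(a)<45 else a-90
    bz=np.median(W[(lab==i)&(abs(W[...,2]-.018)<.006)][:,2])
    r=np.radians(a);F0=np.array(c)-np.array([[np.cos(r),-np.sin(r)],[np.sin(r),np.cos(r)]])@[10,-10]
    print(n,"rect c",c,"size",s,"yaw",a,"z",bz,"F0",F0, "bench z",np.median(W[A&(abs(W[...,2])<.008)][:,2]))
    R2=np.array([[np.cos(r),-np.sin(r)],[np.sin(r),np.cos(r)]])
    L=(W[...,:2]*1000-F0)@R2; Z=W[...,2]*1000
    kn=(abs(L[...,0]-52)<25)&(abs(L[...,1]-40)<25)&(Z>98)&(hsv[...,2]<70)
    print(" knob top",kn.sum(),L[kn].min(0),L[kn].max(0),np.percentile(Z[kn],[50,95]))
    tp=(abs(L[...,0]+18)<24)&(abs(L[...,1]-22)<20)&(Z>72)&(Z<102)
    print(" thumb",tp.sum(),L[tp].min(0),L[tp].max(0),np.percentile(Z[tp],[50,95]) if tp.any() else 0)
    dl=(np.hypot(L[...,0],L[...,1]-40)<72)&(abs(Z-40)<5);  print(" dial",(L[dl].min(0)+L[dl].max(0))/2,L[dl].min(0),L[dl].max(0),np.median(Z[dl]))
    tr=(abs(L[...,0]+18)<30)&(abs(L[...,1]+80)<38); print(" tray z",np.median(Z[tr]))
E
python3 fit.py
```

```text
side rect c (582.005126953125, -5.6754302978515625) size (203.78025817871094, 291.3658447265625) yaw 4.59062385559082 z 0.01787827850136877 F0 [571.2368   3.4921] bench z -0.0001095744384096181
 knob top 80 [36.4302 26.1124] [61.0574 49.0298] [117.5775 121.4071]
 thumb 66 [-33.2262  18.7162] [-2.0965 26.6732] [87.2852 95.9323]
 dial [-1.1948 39.3594] [-70.574  -31.5868] [ 68.1845 110.3056] 39.96484280056726
 tray z 41.86651273109239
top rect c (581.042236328125, -7.3420257568359375) size (200.30319213867188, 290.41619873046875) yaw 4.85385799407959 z 0.01703709108769839 F0 [570.232   1.776] bench z -0.001005928448463475
 knob top 67 [37.3053 28.2779] [65.6011 53.2416] [118.8725 122.3154]
 thumb 22 [-33.3729  20.2132] [-3.867  26.0484] [94.473  97.2568]
 dial [-2.1796 39.7916] [-69.4146 -28.4183] [ 65.0554 108.0015] 39.08981142843282
 tray z 41.357022612685434
```

```bash
python3 -m handwheel '[{"turn":[0,0,5.8],"xyz":[0,0,0],"jaw":0},{"turn":[0,0,5.8],"xyz":[0,0,0],"jaw":0},{"turn":[0,0,0],"xyz":[0.026,-0.040,0],"jaw":0},{"turn":[0,0,0],"xyz":[0.026,-0.040,0],"jaw":0},{"turn":[0,0,0],"xyz":[0.026,-0.040,0],"jaw":0},{"turn":[0,0,0],"xyz":[0.026,-0.040,0],"jaw":0},{"turn":[0,0,0],"xyz":[0.026,-0.040,0],"jaw":0},{"turn":[0,0,0],"xyz":[0.026,-0.040,0],"jaw":0},{"turn":[0,0,0],"xyz":[0.026,-0.040,0],"jaw":0},{"turn":[0,0,0],"xyz":[0.026,-0.040,0],"jaw":0},{"turn":[0,0,0],"xyz":[0.026,-0.040,0],"jaw":0},{"turn":[0,0,0],"xyz":[0.026,-0.040,0],"jaw":0},{"turn":[0,0,0],"xyz":[0.026,-0.040,0],"jaw":0},{"turn":[0,0,0],"xyz":[0.026,-0.040,0],"jaw":0},{"turn":[0,0,0],"xyz":[0.026,-0.040,0],"jaw":0},{"turn":[0,0,0],"xyz":[0.026,-0.040,0],"jaw":0},{"turn":[0,0,0],"xyz":[0.026,-0.040,0],"jaw":0},{"turn":[0,0,0],"xyz":[0,0,0],"jaw":0}]'
cat > st.py <<'E'
from h import *
from scipy.spatial.transform import Rotation as Ro
np.set_printoptions(precision=4,suppress=True)
def where():
    o=monitor.get_obs();R=Ro.from_rotvec(o["eef_rot"]).as_matrix();a=np.radians(4.72)
    B=np.array([[np.cos(a),-np.sin(a),0],[np.sin(a),np.cos(a),0],[0,0,1]])
    X=B.T@(np.array(o["tcp_pos"])-[.5705,.0025,0])*1000
    print("t",o["clock"],"F",X,"force F",B.T@o["wrist_force"],"jaw",o["gripper_width"],o["grasp_force"])
    print("tool in F\n",B.T@R); return B.T@R,X
if __name__=="__main__":
    R,X=where()
    for g in ([-18,53,74],[52,40,90]): print(g,"tool shift mm",R.T@(np.array(g)-X))
E
python3 st.py
```

```text
clock: 3.45
tcp_pos: [0.5234, 0.0112, 0.2319]
eef_rot: [-3.136, -0.141, -0.003]
wrist_force: [-0.3, -0.6, -0.5]
gripper_width: -0.003
grasp_force: 0.0
t 3.45 F [-46.2465  12.5576 231.9293] force F [-0.3279 -0.5516 -0.4756] jaw -0.002796018429653123 0.0
tool in F
 [[ 1.      0.0075  0.0022]
 [ 0.0075 -1.      0.0028]
 [ 0.0022 -0.0028 -1.    ]]
[-18, 53, 74] tool shift mm [ 28.1923 -39.7861 158.1056]
[52, 40, 90] tool shift mm [ 98.1291 -26.3083 142.225 ]
```

```bash
python3 -m handwheel '[{"turn":[0,0,0.4],"xyz":[0.028,-0.040,0],"jaw":0},{"turn":[0,0,0],"xyz":[0,0,0.04],"jaw":0},{"turn":[0,0,0],"xyz":[0,0,0.04],"jaw":0},{"turn":[0,0,0],"xyz":[0,0,0.04],"jaw":0},{"turn":[0,0,0],"xyz":[0,0,0.026],"jaw":0},{"turn":[0,0,0],"xyz":[0,0,0.010],"jaw":0},{"turn":[0,0,0],"xyz":[0,0,0],"jaw":0}]'; python3 st.py
python3 - <<'E'
from h import *
p=camera("side");cv2.imwrite("pics/s1.png",cv2.resize(p["frame"][120:270,180:380],(800,600),interpolation=3))
E
```

```text
clock: 4.32
tcp_pos: [0.5464, 0.0471, 0.0751]
eef_rot: [3.139, 0.115, -0.001]
wrist_force: [0.9, 0.7, -0.1]
gripper_width: -0.001
grasp_force: 0.0
t 4.325 F [-20.3538  46.4005  75.1123] force F [ 0.929   0.6417 -0.0874] jaw -0.0006535221936485403 0.0
tool in F
 [[ 1.     -0.0089 -0.0009]
 [-0.0089 -1.     -0.0004]
 [-0.0009  0.0004 -1.    ]]
[-18, 53, 74] tool shift mm [ 2.296  -6.6206  1.1078]
[52, 40, 90] tool shift mm [ 72.3951   5.7632 -14.9472]
```

View pics/s1.png

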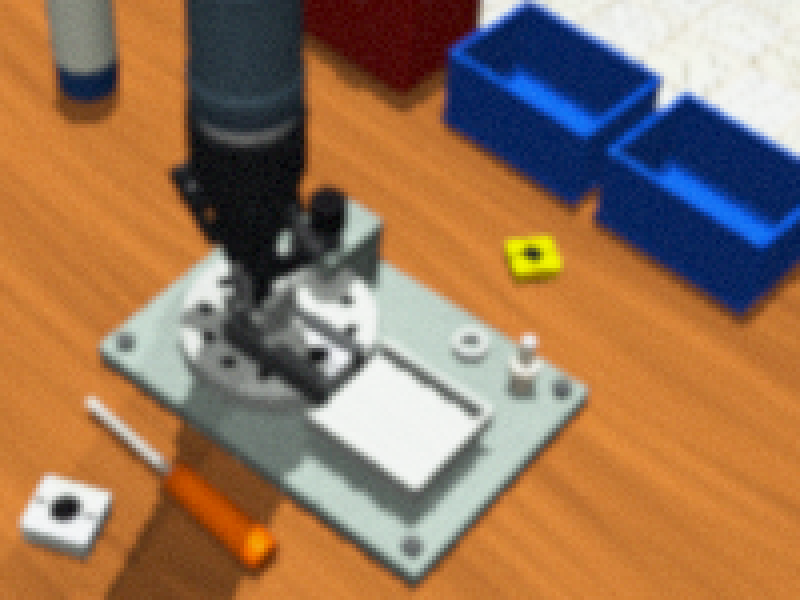

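The picture shows the shut fingers at about (250,290), standing behind the thumb plate and not touching it. The spacer is still in the nest at (320,355). I'll push slowly.

```bash
python3 -m handwheel '[{"turn":[0,0,-0.5],"xyz":[0.002,0.005,0],"jaw":0},{"turn":[0,0,0],"xyz":[0,0.006,0],"jaw":0},{"turn":[0,0,0],"xyz":[0,0.006,0],"jaw":0},{"turn":[0,0,0],"xyz":[0,0.006,0],"jaw":0},{"turn":[0,0,0],"xyz":[0,0.006,0],"jaw":0},{"turn":[0,0,0],"xyz":[0,0.006,0],"jaw":0},{"turn":[0,0,0],"xyz":[0,0,0],"jaw":0}]'; python3 st.py;python3 -c "
from fit import *
p=camera('top');cv2.imwrite('pics/t2.png',cv2.resize(p['frame'][150:240,210:330],(800,600),interpolation=3))"
```

```text
clock: 5.25
tcp_pos: [0.5529, 0.0168, 0.0769]
eef_rot: [-3.134, -0.133, -0.006]
wrist_force: [-0.4, 6.3, 3.1]
gripper_width: 0.002
grasp_force: 3.1
t 5.25 F [-16.3887  15.669   76.8664] force F [0.0794 6.3195 3.0563] jaw 0.0017873314072363105 3.1491293013095856
tool in F
 [[ 1.      0.0026  0.0039]
 [ 0.0026 -1.      0.0043]
 [ 0.0039 -0.0043 -1.    ]]
[-18, 53, 74] tool shift mm [ -1.5262 -37.3224   3.02  ]
[52, 40, 90] tool shift mm [ 68.5017 -24.2093 -12.7642]
```

View pics/t2.png

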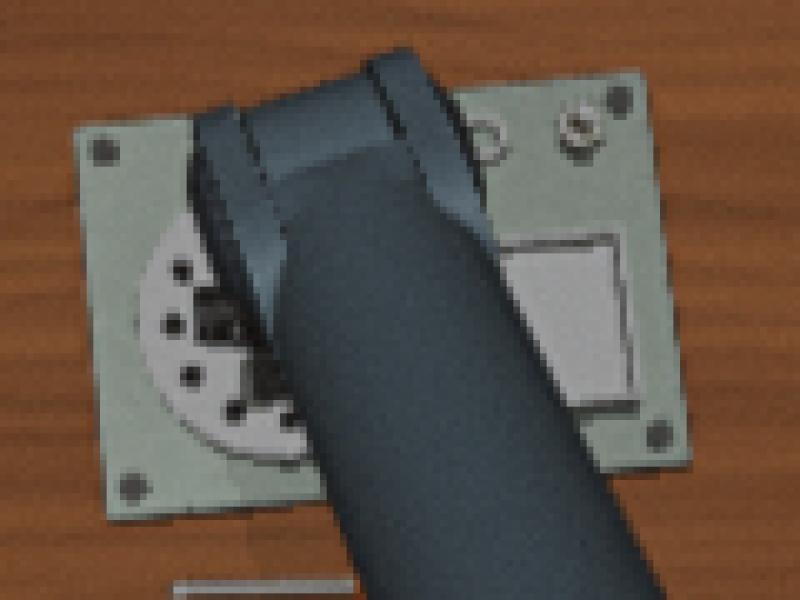

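The arm hides the slide in the top view; only the dial rim and the right part of the tray (570,320) show. The 6 N force says the slide is moving, so I keep pushing.

```bash
python3 -m handwheel '[{"turn":[0,0,0],"xyz":[-0.001,0.006,0.001],"jaw":0},{"turn":[0,0,0],"xyz":[0,0.006,0.001],"jaw":0},{"turn":[0,0,0],"xyz":[0,0.006,0],"jaw":0},{"turn":[0,0,0],"xyz":[0,0.006,0],"jaw":0},{"turn":[0,0,0],"xyz":[0,0,0],"jaw":0}]'; python3 -m handwheel '[{"turn":[0,0,0],"xyz":[0,0.004,0],"jaw":0},{"turn":[0,0,0],"xyz":[0,0,0],"jaw":0}]'; python3 st.py;python3 -c "
from fit import *
p=camera('side');cv2.imwrite('pics/s2.png',cv2.resize(p['frame'][150:255,210:350],(800,600),interpolation=3))"
```

```text
clock: 5.92
tcp_pos: [0.5549, -0.0053, 0.076]
eef_rot: [-3.132, -0.135, -0.009]
wrist_force: [-1.0, 8.6, 5.9]
gripper_width: -0.002
grasp_force: 4.5
clock: 6.18
tcp_pos: [0.5551, -0.0083, 0.076]
eef_rot: [-3.132, -0.136, -0.009]
wrist_force: [-1.3, 10.1, 8.0]
gripper_width: -0.002
grasp_force: 4.9
t 6.175 F [-16.2585  -9.5213  75.9535] force F [-0.4334 10.1235  7.9713] jaw -0.0022149908592303566 4.867835193872452
tool in F
 [[ 1.      0.0047  0.0058]
 [ 0.0047 -1.      0.0066]
 [ 0.0059 -0.0066 -1.    ]]
[-18, 53, 74] tool shift mm [ -1.4598 -62.5145   2.359 ]
[52, 40, 90] tool shift mm [ 68.5709 -49.29   -13.3193]
```

View pics/s2.png

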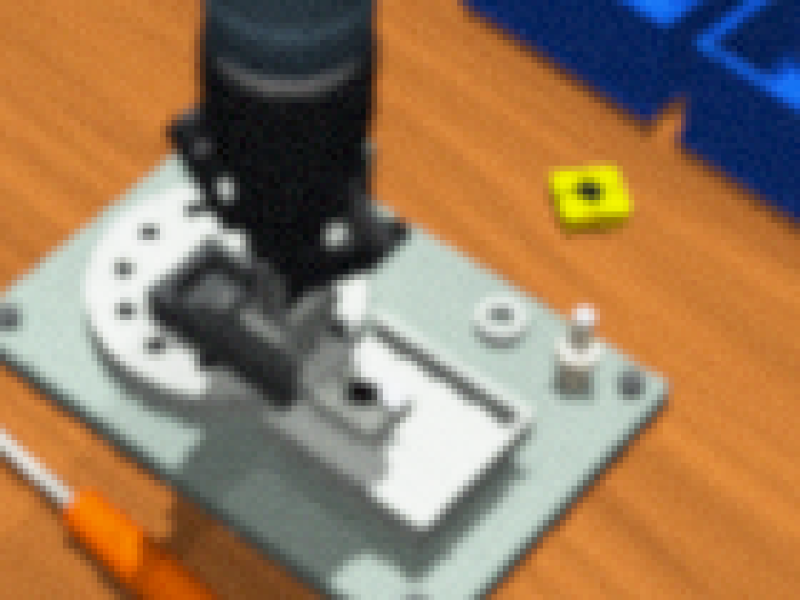

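The spacer bore is at (362,392), past the nest mouth and over the tray. Pushing the last few millimetres to the stop.

```bash
python3 -m handwheel '[{"turn":[0,0,0],"xyz":[0,0.004,-0.001],"jaw":0},{"turn":[0,0,0],"xyz":[0,0.003,0],"jaw":0},{"turn":[0,0,0],"xyz":[0,0,0],"jaw":0}]';  python3 -m handwheel '[{"turn":[0,0,0],"xyz":[0,0.003,0],"jaw":0},{"turn":[0,0,0],"xyz":[0,0.002,0],"jaw":0},{"turn":[0,0,0],"xyz":[0,0,0],"jaw":0}]'; python3 st.py
```

```text
clock: 6.6
tcp_pos: [0.5551, -0.0088, 0.0762]
eef_rot: [-3.124, -0.142, -0.009]
wrist_force: [0.4, 16.5, 2.8]
gripper_width: -0.001
grasp_force: 8.8
clock: 6.98
tcp_pos: [0.555, -0.009, 0.0762]
eef_rot: [-3.119, -0.147, -0.008]
wrist_force: [-0.7, 23.1, 3.7]
gripper_width: -0.001
grasp_force: 11.8
t 6.975 F [-16.3407 -10.1406  76.1944] force F [ 1.1687 23.0561  3.699 ] jaw -0.0013728402700831938 11.815092404431198
tool in F
 [[ 0.9999  0.0118  0.0058]
 [ 0.0117 -0.9997  0.0193]
 [ 0.006  -0.0193 -0.9998]]
[-18, 53, 74] tool shift mm [ -0.9367 -63.1017   3.4055]
[52, 40, 90] tool shift mm [ 69.0025 -49.5897 -12.4353]
```

The stop is reached: force rose to 23 N with no more travel. Now I back off behind the plate and rise with the jaw opening.

```bash
python3 -m handwheel '[{"turn":[0,0,0],"xyz":[0,-0.015,0],"jaw":0},{"turn":[0,0,0],"xyz":[0,-0.015,0],"jaw":0},{"turn":[0,0,0],"xyz":[0,-0.015,0],"jaw":0},{"turn":[0,0,0],"xyz":[0,-0.015,0],"jaw":0},{"turn":[0,0,0],"xyz":[0,-0.010,0],"jaw":0},{"turn":[0,0,0],"xyz":[0,0,-0.04],"jaw":0},{"turn":[0,0,0],"xyz":[0,0,-0.05],"jaw":0.5},{"turn":[0,0,0],"xyz":[0,0,-0.03],"jaw":1},{"turn":[0,0,0],"xyz":[0,0,0],"jaw":1}]'; python3 st.py;python3 -c "
from fit import *
p=camera('side');cv2.imwrite('pics/s3.png',cv2.resize(p['frame'][150:255,210:350],(800,600),interpolation=3))"
```

```text
clock: 8.1
tcp_pos: [0.5496, 0.041, 0.197]
eef_rot: [3.137, 0.126, 0.007]
wrist_force: [0.3, -0.2, 0.4]
gripper_width: 0.637
grasp_force: 0.0
t 8.1 F [-17.6225  40.11   197.0353] force F [ 0.2895 -0.223   0.3754] jaw 0.6372782017471813 0.0
tool in F
 [[ 1.     -0.0018  0.0045]
 [-0.0018 -1.     -0.0025]
 [ 0.0045  0.0025 -1.    ]]
[-18, 53, 74] tool shift mm [ -0.9545 -13.1977 122.9995]
[52, 40, 90] tool shift mm [ 69.1404  -0.2859 107.347 ]
```

View pics/s3.png

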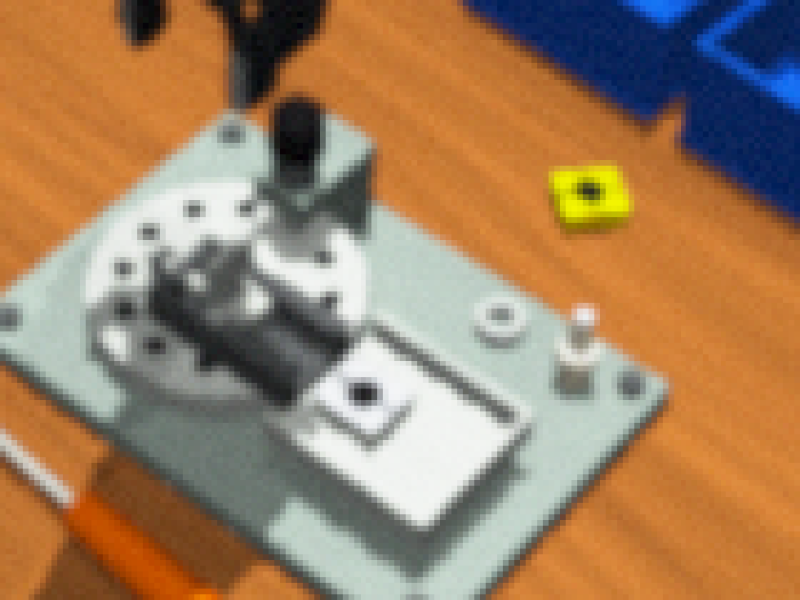

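The slide has sprung back (plate at 230,280), and the spacer lies in the tray with its bore at (365,393). I check by depth that it is flat.

Run:
```python
from fit import *
a=np.radians(4.72);R2=np.array([[np.cos(a),-np.sin(a)],[np.sin(a),np.cos(a)]])
for n in("side","top"):
    p=camera(n);W=cloud(p);L=(W[...,:2]-[.5705,.0025])@R2*1000;Z=W[...,2]*1000
    m=(abs(L[...,0]+18)<30)&(L[...,1]<-36)&(L[...,1]>-115)&(Z>51)&(Z<75)
    if m.sum()<5: print(n,m.sum());continue
    A=np.c_[L[m],np.ones(m.sum())];c=np.linalg.lstsq(A,Z[m],rcond=None)[0]
    print(n,m.sum(),"xy",L[m].min(0),L[m].max(0),"z",np.percentile(Z[m],[5,50,95]),"slope",c[:2])
    k=(abs(L[...,0]-52)<25)&(abs(L[...,1]-40)<25)&(Z>116)&(Z<124);print(" knob",k.sum(),L[k].mean(0) if k.any() else 0)
```

```text
side 143 xy [-33.8708 -79.5711] [ -0.4539 -41.8201] z [52.9459 55.6337 58.3294] slope [-0.015   0.0049]
 knob 62 [50.8443 39.826 ]
top 99 xy [-34.961  -79.8041] [ -2.801 -45.57 ] z [51.6616 55.4238 59.2801] slope [-0.0511  0.0165]
 knob 0 0
```

The spacer is flat in the tray, top at z≈56 with negligible slope, spanning y −80 to −42. Going to the knob.

```bash
python3 -m handwheel '[{"turn":[0,0,0],"xyz":[0.035,0,0],"jaw":1},{"turn":[0,0,0],"xyz":[0.034,0,0],"jaw":1},{"turn":[0,0,0],"xyz":[0,0,0],"jaw":1},{"turn":[0,0,0],"xyz":[0,0,0],"jaw":1}]'; python3 st.py
```

```text
clock: 8.75
tcp_pos: [0.615, 0.0483, 0.1922]
eef_rot: [3.139, 0.131, -0.007]
wrist_force: [0.7, -0.3, 0.0]
gripper_width: 1.002
grasp_force: 0.0
t 8.75 F [ 48.0866  41.9656 192.2173] force F [ 0.7129 -0.312   0.0468] jaw 1.0015903793356686 0.0
tool in F
 [[ 1.      0.0008 -0.0046]
 [ 0.0008 -1.     -0.0001]
 [-0.0046  0.0001 -1.    ]]
[-18, 53, 74] tool shift mm [-65.536  -11.0934 118.5179]
[52, 40, 90] tool shift mm [  4.3802   1.9608 102.1984]
```

```bash
python3 -m handwheel '[{"turn":[0,0,0],"xyz":[0.004,0.002,0.03],"jaw":1},{"turn":[0,0,0],"xyz":[0,0,0.03],"jaw":1},{"turn":[0,0,0],"xyz":[0,0,0.025],"jaw":1},{"turn":[0,0,0],"xyz":[0,0,0.017],"jaw":1},{"turn":[0,0,0],"xyz":[0,0,0],"jaw":1},{"turn":[0,0,0],"xyz":[0,0,0],"jaw":1}]'; python3 st.py
```

```text
clock: 9.5
tcp_pos: [0.6215, 0.0472, 0.0933]
eef_rot: [-3.139, -0.131, -0.003]
wrist_force: [-0.1, 0.2, 0.9]
gripper_width: 1.0
grasp_force: 0.0
t 9.5 F [54.5055 40.3641 93.3079] force F [-0.1282  0.1648  0.9048] jaw 1.0003807010666528 0.0
tool in F
 [[ 1.      0.0009  0.0016]
 [ 0.0009 -1.      0.    ]
 [ 0.0016 -0.     -1.    ]]
[-18, 53, 74] tool shift mm [-72.5256 -12.6978  19.1913]
[52, 40, 90] tool shift mm [-2.5111  0.3621  3.3038]
```

```bash
python3 -m handwheel '[{"turn":[0,0,0],"xyz":[-0.0025,0,0.005],"jaw":1},{"turn":[0,0,0],"xyz":[0,0,0],"jaw":0.6},{"turn":[0,0,0],"xyz":[0,0,0],"jaw":0.2},{"turn":[0,0,0],"xyz":[0,0,0],"jaw":0},{"turn":[0,0,0],"xyz":[0,0,0],"jaw":0},{"turn":[0,0,0],"xyz":[0,0,0],"jaw":0},{"turn":[0,0,0],"xyz":[0,0,0],"jaw":0},{"turn":[0,0,0],"xyz":[0,0,0],"jaw":0}]'; python3 st.py
```

```text
clock: 10.5
tcp_pos: [0.6186, 0.0473, 0.0878]
eef_rot: [-3.138, -0.131, -0.001]
wrist_force: [-2.1, 0.9, 4.0]
gripper_width: 0.31
grasp_force: 59.3
t 10.5 F [51.6117 40.7281 87.7798] force F [-2.0621  1.0272  4.0162] jaw 0.30994640911300414 59.290874004364014
tool in F
 [[ 1.      0.001   0.0005]
 [ 0.001  -1.      0.0004]
 [ 0.0005 -0.0004 -1.    ]]
[-18, 53, 74] tool shift mm [-69.6064 -12.3373  13.748 ]
[52, 40, 90] tool shift mm [ 0.3888  0.7276 -2.2203]
```

Gripped: opening 0.31 is about 26 mm on the 28 mm knob, at 59 N. Pulling up slowly.

```bash
python3 -m handwheel '[{"turn":[0,0,0],"xyz":[0,0,-0.004],"jaw":0},{"turn":[0,0,0],"xyz":[0,0,-0.004],"jaw":0},{"turn":[0,0,0],"xyz":[0,0,-0.004],"jaw":0},{"turn":[0,0,0],"xyz":[0,0,-0.004],"jaw":0},{"turn":[0,0,0],"xyz":[0,0,0],"jaw":0},{"turn":[0,0,0],"xyz":[0,0,0],"jaw":0}]'; python3 st.py
```

```text
clock: 11.25
tcp_pos: [0.6184, 0.0473, 0.1009]
eef_rot: [-3.137, -0.131, -0.001]
wrist_force: [4.8, 3.3, -12.3]
gripper_width: 0.31
grasp_force: 59.7
t 11.25 F [ 51.4615  40.6878 100.858 ] force F [  5.1      2.8502 -12.2754] jaw 0.30963420161081995 59.735223054885864
tool in F
 [[ 1.      0.0013  0.0007]
 [ 0.0013 -1.      0.0016]
 [ 0.0007 -0.0016 -1.    ]]
[-18, 53, 74] tool shift mm [-69.4629 -12.3602  26.8324]
[52, 40, 90] tool shift mm [ 0.5304  0.7061 10.8573]
```

```bash
python3 -m handwheel '[{"turn":[0,0,0],"xyz":[0,0,-0.003],"jaw":0},{"turn":[0,0,0],"xyz":[0,0,-0.002],"jaw":0},{"turn":[0,0,0],"xyz":[0,0,0],"jaw":0},{"turn":[0,0,0],"xyz":[0,0,0],"jaw":0}]'; python3 st.py
```

```text
clock: 11.75
tcp_pos: [0.6184, 0.0473, 0.104]
eef_rot: [-3.136, -0.132, -0.001]
wrist_force: [9.5, 3.8, -19.9]
gripper_width: 0.31
grasp_force: 61.1
t 11.75 F [ 51.3971  40.7058 103.9965] force F [  9.7473   3.0567 -19.8945] jaw 0.31039076386821346 61.116823554039
tool in F
 [[ 1.      0.0015  0.0007]
 [ 0.0015 -1.      0.0024]
 [ 0.0007 -0.0024 -1.    ]]
[-18, 53, 74] tool shift mm [-69.4006 -12.3269  29.975 ]
[52, 40, 90] tool shift mm [ 0.5916  0.7398 13.9952]
```

```bash
python3 -m handwheel '[{"turn":[0,0,0],"xyz":[0.001,0,0],"jaw":0},{"turn":[0,0,0],"xyz":[0,0,0],"jaw":0},{"turn":[0,0,0],"xyz":[0,0,0],"jaw":0},{"turn":[0,0,0],"xyz":[0,0,0],"jaw":0}]'; python3 st.py;python3 -c "
from fit import *
p=camera('side');cv2.imwrite('pics/s4.png',cv2.resize(p['frame'][150:255,210:350],(800,600),interpolation=3))"
```

```text
clock: 12.25
tcp_pos: [0.6183, 0.0473, 0.1039]
eef_rot: [-3.137, -0.131, 0.003]
wrist_force: [6.0, 3.9, -17.4]
gripper_width: 0.309
grasp_force: 61.2
t 12.25 F [ 51.3552  40.7235 103.9204] force F [  6.295    3.3716 -17.4299] jaw 0.30926577007460243 61.21578097343445
tool in F
 [[ 1.      0.0014 -0.0017]
 [ 0.0014 -1.      0.0022]
 [-0.0017 -0.0022 -1.    ]]
[-18, 53, 74] tool shift mm [-69.2874 -12.3079  30.064 ]
[52, 40, 90] tool shift mm [ 0.6673  0.7545 13.9177]
```

View pics/s4.png

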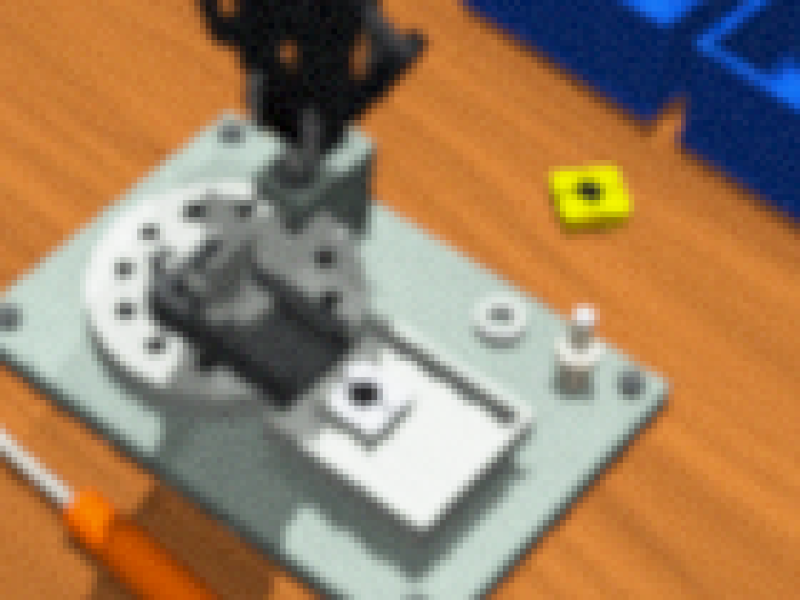

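The knob is held up in the fingers at (300,150), the spacer is flat in the tray (365,393), and the bystanders visible in this crop (nut, spark plug, screwdriver) are in place. The knob rose 16 mm and is against its stop.

```bash
python3 -c "
from bench import finish_job
print(finish_job())"
```

```text
the job is handed in; nothing more can be done
None
```

The job is handed in: the spacer lies flat in the catch tray, the slide has sprung back, and the gripper is still holding the index plunger up against its stop, about 16 mm above seated; the hand-in returned no verdict.

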